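# Light a TLC plate with the UV torch

## Robot

A 6-joint arm with a two-finger parallel gripper is mounted at the origin on the work surface. World frame = base frame: x ahead of the robot, y to its left, z up, the work surface at z = 0. Lengths are in m, angles in degrees, forces in N, time in s.
With the tool pointing down it reaches from about 0.275 to 0.825 m from the base axis. Payload 5.2 kg.
Tool frame: the origin (TCP) lies on the centre line of the jaws, within the pads' length; the fingertips stand 19 mm ahead of it and the grasp point (between the pads) is the TCP; z points along the fingers, y is the line along which they close (so a half turn about z gives the same grasp; the last joint's range is limited). The gripper opens to 93 mm and grips with 3 to 60 N. Pads are 15 mm wide; open, the fingers measure 128 mm over their backs; the gripper's body (75 mm by 188 mm) begins 65 mm behind the grasp point.
Start: joints at [-74.931, 14.817, 87.949, -0, 77.235, -11.62], TCP at [0.247, -0.491, 0.238] pointing down, gripper open.
Joint ranges: [-179.93, 179.93], [-52.35, 119.4], [10.71, 147.94], [-69.91, 249.91], [12.55, 155.21], [-178.61, 178.61]. Speed limits (degrees/s): [147.25, 147.25, 180, 180, 180, 180].

## Interface

Orientations are given as [roll, pitch, yaw] about the fixed x, y, z axes, in that order (R = Rz(yaw) Ry(pitch) Rx(roll)).
In Python, from workcell import state, get_image, get_calibration, job_done gives the robot as it stands.
- The arm moves only by the tool apply_moves, never from a script. Its argument "targets" is a list that holds one entry, the list of rows, each a list of 4 numbers: the shift along the tool's x, y, z in cm, then the turn about the tool's z in degrees. A call has 1 to 12 rows; each row shifts and turns the commanded pose from where the row before left it, along the tool's axes as they then stand; what a row does not reach is not made up. A row lasts 1/12 s, in which the tool goes at most 41.7 mm and 7.16 degrees, less where a joint would pass 70% of its speed; a pose out of reach is approached as far as the arm can. A call with a gripper value outside its range is refused whole. "gripper" is the closure, from -1 (fully open) to 1 (shut), set as the call begins (left out, the last holds). The fingers move at their own pace and stop on an object; "squeeze" is the grip in N (left out, the last holds). Time passes only in rows, so rows that do not move let the fingers close. It gives the time, the measured TCP pose, the force, the opening and the grip force at its end, in the units of the state.
- state(): the state, without advancing time (a new reading comes with each control period).
- get_image(name): name is "side" or "top"; returns (picture, depth): 384x512x3 uint8, red, green, blue; 384x512 float32, m along the optical axis (not along the pixel's ray), 0 where there is no reading.
- get_calibration(name): a dict with "vfov" (degrees; the focal length in pixels is half the picture's height over the tangent of half this angle, whatever the lens; pixels are square), "cx", "cy" (the principal point, pixels), "world_from_camera" (4x4, takes a point from camera to world coordinates). Camera axes: x right, y down, z forward; pixel columns grow to the right and rows downward; lengths in m; the calibration is good to about 2 mm. A picture is of the moment at which its call begins. get_calibration takes no time and is no camera call.
- job_done(): hands the job in; it is judged then, once.
The state is a dict: "time": time; "joint_positions": joint angles; "qd": joint speeds; "tau": joint torques, N m; "tcp_pos": TCP position; "orientation": TCP orientation; "wrist_force": force on the tool from outside, world axes, zero at the start; "moment": the same for the moment, N m; "width": finger opening in m; "grasp_force": force on a finger pad.
Only numpy, scipy, OpenCV 4.12 (cv2) and the standard library are available. Lean on these libraries where they do the work, as an engineer would, in place of code of your own. Each camera call takes 0.05 s, during which the arm holds its last target. There are 200 camera calls.

## Task

Take the glass TLC plate off its drying trestle and set it down gently, coated side up, in the middle of the lab jack's platform and square with it, its short ends flush with the platform's edges. Then draw the UV torch (already switched on) up out of its charging stand, tip it over to a slant about half-way between upright and level, and finish while holding it still in the gripper, raised so that its lens, about 10 cm away, shines down on the middle of the plate. Do not touch the plate with the torch, and leave everything else on the bench where it stands.

Things in the scene. Friction and masses are not known exactly. Their poses are not given: they have to be found in the camera images.
- plate_mid (a point): Glass plate with a pale, matt layer on its upper face, 100 x 50 x 5 mm, about 60 g, lying flat on the drying trestle, underside 30 mm above the bench. Site at its centre; x along its length, y across its width, z up out of the coated face. Grip it by its long edges: they overhang the rods by about 10 mm, so fingertips can pass below the underside
- plate: The same glass plate; origin at the centre of its underside
- trestle: Drying trestle of two parallel steel rods on end frames, fixed, 90 mm long (x) and 30 mm wide over the rods, top 30 mm above the bench, feet 50 mm wide (y) at its two ends; origin on the bench under its centre
- jack_top (a point): Centre of the top face of the laboratory jack's platform, 90 mm above the bench, z up. The jack is a blue two-stage scissor jack, fixed and not to be wound; platform and base 100 x 100 mm, sides along x and y; its black star knob sticks out 34 mm beyond the platform on the +x side, 46 mm above the bench
- jack: The same laboratory jack; origin on the bench under its centre, same axes
- torch_mid (a point): Aluminium UV torch, 150 mm long, 160 g, upright and lens-down in its charging stand. Site on its axis, 75 mm from either end; z along the axis from lens to tail (up at the start). From the lens: head 34 mm in diameter for 42 mm, round barrel 25 mm in diameter from 52 to 143 mm, 13 mm rubber button to 150 mm. Balance point about 60 mm from the lens. In the stand its tail is 160 mm above the bench
- torch_lens (a point): Centre of the torch's lens face, the end hidden in the stand at the start; same axes as the torch, so the light shines along -z
- torch: The same torch; origin at the lens
- stand: Charging stand of the torch, fixed: grey disc 90 mm in diameter, 10 mm thick, with an upright round socket 49 mm outside, 41 mm inside, rim 55 mm above the bench; the torch's lens rests on the socket's floor 10 mm above the bench, its head loose by 3.5 mm all round. Origin on the bench under its centre
- dropper: Bystander: white dropper bottle, 38 mm in diameter, 104 mm tall; origin under its centre
- tube: Bystander: clear tube with a screw cap standing in a round foot 56 mm in diameter, 118 mm tall; origin under its centre
- beaker: Bystander: small glass beaker, 48 mm in diameter, 62 mm tall; origin under its centre
- weighing: Bystander: glass weighing bottle with a knobbed stopper, 36 mm in diameter, 54 mm tall; origin under its centre
- washbottle: Bystander: white wash bottle with a bent spout, 66 mm in diameter, 205 mm tall; origin under its centre
- spatula: Bystander: steel laboratory spatula lying flat along its x, 185 mm long, 7 mm thick; origin under its middle
- jar: Bystander: amber glass jar with a white cap, 44 mm in diameter, 75 mm tall; origin under its centre
There are look-alikes about, which are no part of the job. What is shaped like the torch but green or pink is not meant.

How it is judged:
By the outcome, as a careful person would: the job done as asked, in the order asked, and still so for the second after the job is handed in, while the arm keeps its last pose, push and grip.
It also fails if it takes over 53 s, if anything falls off the work surface, if the arm or the gripper's body presses on something with over 40 N, if the wrist force passes 120 N, or if a joint passes its speed limit or range.

## Working session

There is one attempt and no reset: what is moved stays moved. The work goes in short steps, Python scripts to look and compute and a tool call to move; the robot and the scene stay as the last step left them, time stands still between calls to the robot, and variables do not carry over. Pictures are saved under pics/ and viewed, at most 10 in all, crops included, and the job is handed in when it is done.

Besides the shell and the picture viewer there is one more tool, called after "Emit:" in YAML: its name, and indented under it one key for each argument. apply_moves: Moves the arm, as the interface text tells. Its arguments: {"type":"object","properties":{"targets":{"type":"array"},"gripper":{"type":"number"},"squeeze":{"type":"number"}},"required":["targets"]}

```bash
ls; mkdir -p pics; cat > h.py <<'E'
import numpy as np,cv2
from workcell import *
def cal(n):
    c=get_calibration(n); f=192/np.tan(np.radians(c["vfov"])/2); return f,c["cx"],c["cy"],np.array(c["world_from_camera"])
def pts(n,d):
    f,cx,cy,T=cal(n); v,u=np.mgrid[:384,:512]
    P=np.stack([(u-cx)/f*d,(v-cy)/f*d,d],-1); return P@T[:3,:3].T+T[:3,3]
def ray(n,u,v,z):
    f,cx,cy,T=cal(n); r=T[:3,:3]@np.array([(u-cx)/f,(v-cy)/f,1]); return T[:3,3]+r*(z-T[2,3])/r[2]
def proj(n,p):
    f,cx,cy,T=cal(n); q=T[:3,:3].T@(np.array(p)-T[:3,3]); return f*q[0]/q[2]+cx,f*q[1]/q[2]+cy
E
python3 - <<'E'
from h import *
for n in("side","top"):
    im,d=get_image(n); np.savez(f"{n}0.npz",im=im,d=d)
    cv2.imwrite(f"pics/{n}0.png",cv2.resize(im[:,:,::-1],(800,600),interpolation=cv2.INTER_CUBIC))
    f,cx,cy,T=cal(n); print(n,f,cx,cy,T.round(3).tolist())
print(state())
E
```

```text
pics
side 447.3661480273784 250.65277104212993 190.46312341342968 [[-0.989, -0.074, 0.128, 0.382], [-0.147, 0.541, -0.828, 1.008], [-0.008, -0.838, -0.546, 0.752], [0.0, 0.0, 0.0, 1.0]]
top 468.4018230977857 251.53512141770153 190.45442807781728 [[0.047, -0.976, 0.212, 0.257], [-0.999, -0.045, 0.015, -0.013], [-0.005, -0.213, -0.977, 1.532], [0.0, 0.0, 0.0, 1.0]]
{'time': 0.1, 'joint_positions': array([-7.49310722e+01,  1.48553643e+01,  8.80022088e+01, -1.82254346e-03,
        7.72360497e+01, -1.16192193e+01]), 'qd': array([-0.0936482 , -0.09151206, -0.17124868,  0.04094924, -0.05583394,
        0.03211837]), 'tau': array([ 6.31149724e-04, -4.38210654e+01, -2.84641492e+01,  7.17350724e-02,
        3.62866209e-02, -4.85984867e-05]), 'tcp_pos': array([ 0.24691842, -0.49095387,  0.23691639]), 'orientation': array([-1.79907938e+02, -1.71158032e-02,  2.66885374e+01]), 'wrist_force': array([-0.96650436, -0.18040746, -0.3635873 ]), 'moment': array([ 0.048521  ,  0.02481764, -0.00277894]), 'grasp_force': 0.0, 'width': 0.09280969990269695}
```

View pics/side0.png

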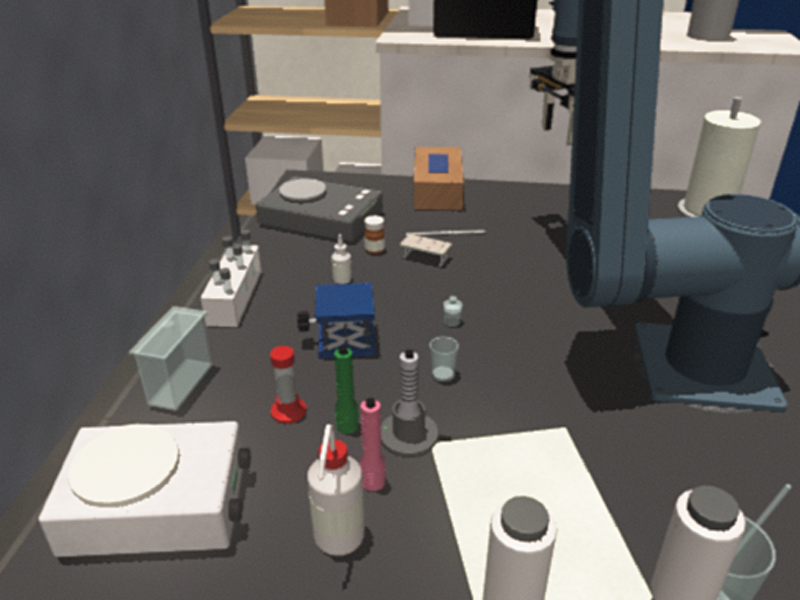

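View pics/top0.png

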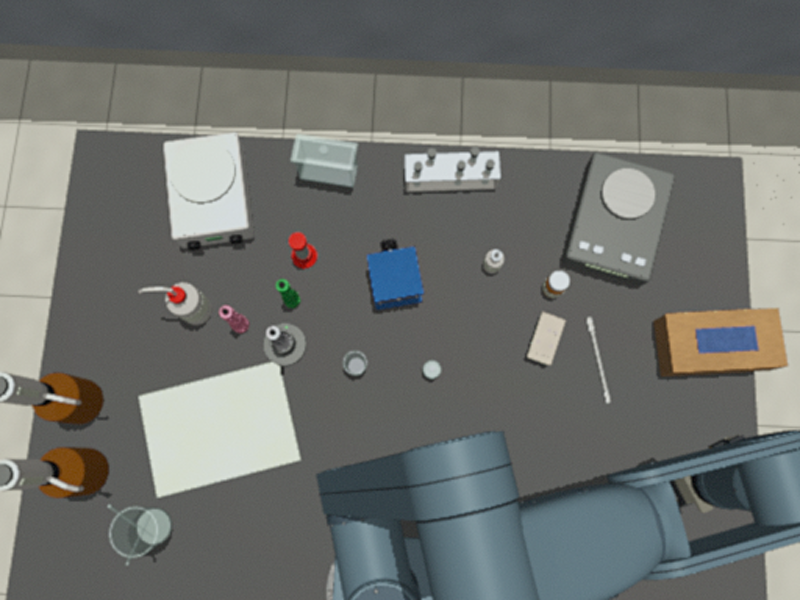

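The plate is at about (546,338) in the top view and (427,245) in the side view. The blue jack is at top (395,277). There are three torch shapes in the top view: silver (280,340) in the grey stand, green (288,293) and pink (234,319). The silver one, in a charging stand, fits the description. Next I'll measure and confirm it in a crop.

```bash
python3 - <<'E'
from h import *
s=1.5625
D=np.load("top0.npz"); im,d=D["im"],D["d"]; P=pts("top",d); I=im.astype(int)
def rect(m,z,name,box):
    k=np.zeros_like(m); x0,x1,y0,y1=[int(b/s) for b in box]; k[y0:y1,x0:x1]=m[y0:y1,x0:x1]
    c=max(cv2.findContours(k.astype(np.uint8),cv2.RETR_EXTERNAL,cv2.CHAIN_APPROX_NONE)[0],key=cv2.contourArea)[:,0]
    W=np.array([ray("top",u,v,z)[:2] for u,v in c])
    r=cv2.minAreaRect((W*1000).astype(np.float32)); print(name,r,len(c)); return r
m=(I.min(2)>120)
rect(m,0.035,"plate",(515,575,300,375))
z=P[...,2]
b=(I[...,2]>I[...,0]+40)&(I[...,2]>80)
rect(b,0.09,"jack",(350,440,230,320))
rect(b&(z>.08),0.09,"jackz",(350,440,230,320))
for nm,(x,y) in dict(plate=(546,338),jack=(395,277)).items(): print(nm,P[int(y/s),int(x/s)])
# torch: points by depth in top
x0,x1,y0,y1=[int(b/s) for b in (255,315,310,375)]
Q=P[y0:y1,x0:x1].reshape(-1,3)
for lo,hi in((.004,.016),(.05,.06),(.06,.1),(.1,.145),(.145,.17)):
    q=Q[(Q[:,2]>lo)&(Q[:,2]<hi)]; 
    if len(q): print("torch",lo,hi,len(q),q.mean(0),q.min(0),q.max(0))
# heights of all: others
for nm,(x,y) in dict(dropper=(494,260),tube=(300,243),beaker=(355,363),weigh=(432,370),wash=(180,295),jar=(558,282),green=(283,286),pink=(226,312),jarr=(700,340)).items(): print(nm,P[int(y/s),int(x/s)].round(3))
S=np.load("side0.npz"); im2,d2=S["im"],S["d"]; P2=pts("side",d2)
x0,x1,y0,y1=[int(b/s) for b in (375,450,340,460)]
Q=P2[y0:y1,x0:x1].reshape(-1,3)
for lo,hi in((.004,.016),(.05,.06),(.06,.1),(.1,.145),(.145,.17)):
    q=Q[(Q[:,2]>lo)&(Q[:,2]<hi)]
    if len(q): print("side torch",lo,hi,len(q),np.median(q,0),q.min(0),q.max(0))
c1=cv2.resize(im2[210:300,200:300,::-1],(400,360),interpolation=cv2.INTER_CUBIC)
c2=cv2.resize(im[185:245,320:400,::-1],(400,300),interpolation=cv2.INTER_CUBIC)
c2=cv2.copyMakeBorder(c2,0,60,0,0,cv2.BORDER_CONSTANT)
cv2.imwrite("pics/crop1.png",np.hstack([c1,c2]))
E
```

```text
plate ((511.99053955078125, -309.326171875), (52.2575569152832, 102.58448028564453), 71.99278259277344) 85
jack ((613.7426147460938, 8.085655212402344), (117.78211212158203, 102.93997192382812), 11.894403457641602) 126
jackz ((620.1708984375, 9.613990783691406), (100.78788757324219, 101.51062774658203), 12.97613525390625) 119
plate [ 0.51186069 -0.30797933  0.03658608]
jack [0.61388904 0.00967657 0.08970416]
torch 0.004 0.016 484 [0.47791653 0.23143237 0.00871242] [0.41334635 0.17343979 0.00401924] [0.55500861 0.30278731 0.01599318]
torch 0.05 0.06 68 [0.47274213 0.22887389 0.05490167] [0.45450489 0.21054831 0.05042717] [0.50044431 0.25926416 0.05992494]
torch 0.06 0.1 34 [0.47367585 0.22860991 0.07526512] [0.45712927 0.21551143 0.06000703] [0.4997104  0.24393459 0.09957375]
torch 0.1 0.145 27 [0.47209324 0.22825306 0.12530708] [0.4653693  0.2220111  0.10550567] [0.48281989 0.2406563  0.14411792]
torch 0.145 0.17 57 [0.47729769 0.23435953 0.15478457] [0.46599759 0.22407969 0.146264  ] [0.48940333 0.24575384 0.16760647]
dropper [ 0.662 -0.194  0.078]
tube [0.669 0.201 0.121]
beaker [0.446 0.084 0.001]
weigh [ 0.435 -0.075  0.049]
wash [0.545 0.42  0.153]
jar [ 0.624 -0.327  0.07 ]
green [0.571 0.223 0.148]
pink [0.516 0.331 0.149]
jarr [ 0.516 -0.61   0.075]
side torch 0.004 0.016 545 [0.46794784 0.25569126 0.00764941] [0.41639911 0.09323557 0.00403291] [0.52038377 0.28520952 0.01597291]
side torch 0.05 0.06 229 [0.46770258 0.2453963  0.05314131] [0.42910612 0.06077652 0.05004041] [0.50952185 0.34584457 0.05998616]
side torch 0.06 0.1 206 [0.48153974 0.25070426 0.07995875] [0.43671229 0.07509121 0.06006498] [0.50939257 0.34693069 0.0998002 ]
side torch 0.1 0.145 241 [0.48170545 0.25089002 0.12325481] [0.46560406 0.23824554 0.10017345] [0.51050924 0.34811688 0.14487306]
side torch 0.145 0.17 87 [0.47768439 0.24502214 0.15111586] [0.46693474 0.23137775 0.14532178] [0.48963455 0.25390753 0.15935493]
```

View pics/crop1.png

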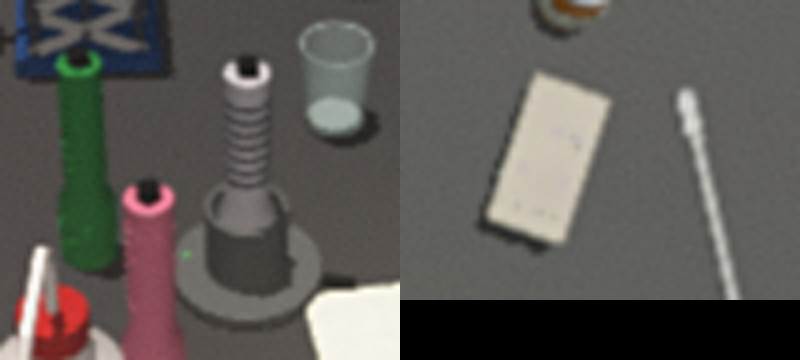

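The crop confirms it: the silver torch is lens-down in the grey stand, with the green and pink look-alikes standing beside it. The plate is clear on its trestle.

The tool always points down, so I'll tilt the torch by pivoting it in the grip against the fixed socket rim. First I move to above the plate.

Emit:
apply_moves:
  targets:
    - [[0,0,0,6.4],[0,0,0,6.4],[0,0,0,6.4],[0,0,0,6.4],[0,0,0,6.4],[0,0,0,6.4],[0,0,0,6.3]]
  gripper: -0.6

```text
time: 0.68
tcp_pos: [0.247, -0.4911, 0.2371]
orientation: [-179.9, 0.0, -18.3]
wrist_force: [-0.6, -0.2, 0.8]
width: 0.0747
grasp_force: 0.0
```

Emit:
apply_moves:
  targets:
    - [[0.8,-1.0,0,0],[1.6,-2.1,0.2,0],[1.8,-2.35,0.9,0],[1.8,-2.35,0.9,0],[1.8,-2.35,0.9,0],[1.8,-2.35,0.9,0],[1.8,-2.35,0.9,0],[1.8,-2.35,0.9,0],[1.8,-2.35,0.9,0],[1.8,-2.35,0.9,0],[1.8,-2.35,0.6,0],[1.0,-1.25,0.1,0]]

```text
time: 1.68
tcp_pos: [0.5142, -0.3057, 0.1549]
orientation: [-179.9, 0.1, -17.7]
wrist_force: [0.4, -1.0, 0.6]
width: 0.0743
grasp_force: 0.0
```

```bash
python3 - <<'E'
from h import *
s=1.5625
D=np.load("side0.npz"); im,d=D["im"],D["d"]; I=im.astype(int); P=pts("side",d)
def rect(m,z,name,box):
    k=np.zeros_like(m); x0,x1,y0,y1=[int(b/s) for b in box]; k[y0:y1,x0:x1]=m[y0:y1,x0:x1]
    c=max(cv2.findContours(k.astype(np.uint8),cv2.RETR_EXTERNAL,cv2.CHAIN_APPROX_NONE)[0],key=cv2.contourArea)[:,0]
    W=np.array([ray("side",u,v,z)[:2] for u,v in c]); print(name,cv2.minAreaRect((W*1000).astype(np.float32)),len(c))
rect((I.min(2)>110)&(P[...,2]>.028),.035,"plate",(395,460,230,262))
b=(I[...,2]>I[...,0]+35)&(P[...,2]>.083)
rect(b,.09,"jack",(300,390,275,330))
# stand: socket rim/disc from top: edges of grey disc; torch tail cap in both views
for n,box in(("top",(255,310,315,350)),("side",(395,422,345,365))):
    D=np.load(n+"0.npz"); I=D["im"].astype(int); x0,x1,y0,y1=[int(b/s) for b in box]
    k=I.max(2)<45; sub=k[y0:y1,x0:x1]; nn,_,st,ce=cv2.connectedComponentsWithStats(sub.astype(np.uint8))
    for i in range(1,nn):
        if st[i,4]>5: u,v=ce[i]+[x0,y0]; print(n,st[i,4],u*s,v*s,ray(n,u,v,.158).round(4))
im,d=get_image("side"); cv2.imwrite("pics/s1.png",cv2.resize(im[100:220,200:360,::-1],(800,600),interpolation=cv2.INTER_CUBIC))
E
```

```text
plate ((509.4617614746094, -296.3994140625), (53.262454986572266, 98.28205871582031), 72.19925689697266) 66
jack ((618.573974609375, 19.983272552490234), (98.15325164794922, 104.23252868652344), 13.103134155273438) 110
side 18 408.8541666666667 353.125 [0.4769 0.2433 0.158 ]
```

View pics/s1.png

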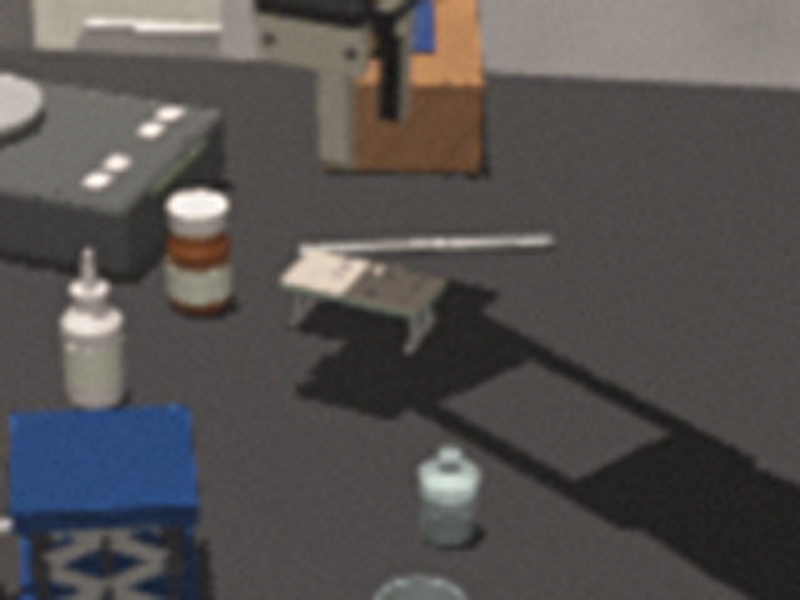

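The gripper hangs above the trestle, with its fingertips at crop (340,165) and (395,118). The plate is undisturbed at (360,280). The two views disagree by about 10 mm in y, so I'll check both cameras against the known fingertip positions.

```bash
python3 - <<'E'
from h import *
print({k:v for k,v in get_calibration("side").items() if k!="world_from_camera"},get_calibration("top").keys())
t=np.array([0.5142,-0.3057,0.1549-.019]); a=np.radians(-17.7); y=np.array([np.sin(a),-np.cos(a),0]); x=np.array([np.cos(a),np.sin(a),0])
for sgn in(1,-1):
  for o in(.037,.055):
    p=t+sgn*y*o; u,v=proj("side",p); print(sgn,o,"crop",(u-200)*5,(v-100)*5)
S=np.load("side0.npz");P=pts("side",S["d"]);T=np.load("top0.npz");Q=pts("top",T["d"])
# jack top mean from depth in both, bench plane check
for n,P,I in(("side",P,S["im"]),("top",Q,T["im"])):
    I=I.astype(int); m=(I[...,2]>I[...,0]+35)&(abs(P[...,2]-.09)<.006)&(abs(P[...,0]-.615)<.08)&(abs(P[...,1]-.01)<.09)
    q=P[m]; r=cv2.minAreaRect((q[:,:2]*1000).astype(np.float32)); print(n,m.sum(),q.mean(0),r)
    m=(abs(P[...,0]-.5)<.03)&(abs(P[...,1]+.18)<.03); print("bench z",np.median(P[m][:,2]))
    m=(abs(P[...,0]-.51)<.06)&(abs(P[...,1]+.305)<.07)&(abs(P[...,2]-.035)<.005)&(I.min(2)>110); q=P[m]; print("plate",m.sum(),q.mean(0),cv2.minAreaRect((q[:,:2]*1000).astype(np.float32)))
E
```

```text
{'vfov': 46.455953389619005, 'cx': 250.65277104212993, 'cy': 190.46312341342968} dict_keys(['vfov', 'cx', 'cy', 'world_from_camera'])
1 0.037 crop 381.7074636074838 113.09383554769468
1 0.055 crop 392.51666188651654 102.77962007323048
-1 0.037 crop 335.1006203978099 157.56642371194587
-1 0.055 crop 323.2051314287713 168.9171856494687
side 757 [0.61990058 0.01701599 0.08720598] ((619.9893188476562, 13.248138427734375), (98.40631103515625, 105.77699279785156), 13.344552040100098)
bench z -0.0030373342798930003
plate 188 [ 0.5107055  -0.30171631  0.03236337] ((509.8968200683594, -302.8790588378906), (55.3177604675293, 99.4014663696289), 74.05086517333984)
top 902 [0.61965869 0.00867245 0.0905087 ] ((620.6591186523438, 8.87933349609375), (100.51605987548828, 100.03174591064453), 12.812418937683105)
bench z 0.0009685291711035715
plate 401 [ 0.51102317 -0.30873897  0.03542398] ((511.56756591796875, -308.79107666015625), (50.15949249267578, 101.3005599975586), 71.79226684570312)
```

The top view agrees with the known heights (bench, plate and platform within 1 mm) and the side view is biased by about 3–4 mm, so I'll use the top view. It gives the plate at (0.5115,-0.3085), yaw -18, and the jack at (0.620,0.009), yaw 12.9.

Emit:
apply_moves:
  targets:
    - [[-0.1,0.2,0.5,0.3],[-0.07,0.15,1.2,0],[0,0,1.5,0],[0,0,1.5,0],[0,0,1.5,0],[0,0,1.3,0],[0,0,1.0,0],[0,0,0.8,0],[0,0,0.5,0],[0,0,0.3,0],[0,0,0,0]]

```text
time: 2.65
tcp_pos: [0.5093, -0.3124, 0.0553]
orientation: [-180.0, 0.0, -18.3]
wrist_force: [0.7, -0.4, 0.1]
width: 0.0745
grasp_force: 0.0
```

Emit:
apply_moves:
  targets:
    - [[0.05,-0.25,0.25,0],[0.04,-0.2,0.27,0],[0,0,0,0],[0,0,0,0]]

```text
time: 2.98
tcp_pos: [0.5121, -0.308, 0.0506]
orientation: [180.0, -0.0, -18.3]
wrist_force: [0.0, 0.2, 0.3]
width: 0.0745
grasp_force: 0.0
```

Emit:
apply_moves:
  targets:
    - [[0,0,0.07,0.2],[0,0,0,0],[0,0,0,0],[0,0,0,0],[0,0,0,0],[0,0,0,0],[0,0,0,0],[0,0,0,0]]
  gripper: 0.1
  squeeze: 15

```text
time: 3.65
tcp_pos: [0.5119, -0.3083, 0.0498]
orientation: [180.0, -0.0, -18.5]
wrist_force: [-0.3, -0.3, 0.1]
width: 0.0497
grasp_force: 15.0
```

Width is 49.7 mm at 15 N, so the plate is held. Lift it.

Emit:
apply_moves:
  targets:
    - [[0,0,-0.2,0],[0,0,-0.6,0],[0,0,-1.2,0],[0,0,-1.8,0],[0,0,-2.0,0],[0,0,-2.0,0],[0,0,-2.0,0],[0,0,-1.5,0],[0,0,-0.9,0],[0,0,-0.4,0],[0,0,0,0],[0,0,0,0]]
  gripper: 0.3
  squeeze: 18

```text
time: 4.65
tcp_pos: [0.5115, -0.308, 0.1753]
orientation: [-180.0, 0.0, -18.5]
wrist_force: [0.3, -0.1, -0.3]
width: 0.0498
grasp_force: 18.0
```

```bash
python3 - <<'E'
from h import *
st=state(); print(st["width"],st["wrist_force"],st["tcp_pos"],st["orientation"])
im,d=get_image("top"); u,v=map(int,proj("top",st["tcp_pos"])); print(u,v)
im2,_=get_image("side"); U,V=map(int,proj("side",st["tcp_pos"]))
cr=lambda I,u,v:cv2.resize(I[v-40:v+40,u-40:u+40,::-1],(400,400),interpolation=cv2.INTER_CUBIC)
cv2.imwrite("pics/g1.png",np.hstack([cr(im,u,v),cr(im2,U,V)]))
E
```

```text
0.04976904925678578 [ 0.33792053 -0.11389664 -0.30443839] [ 0.51153738 -0.30804764  0.17532099] [-1.79981876e+02  4.39248415e-02 -1.85136476e+01]
358 208
```

View pics/g1.png

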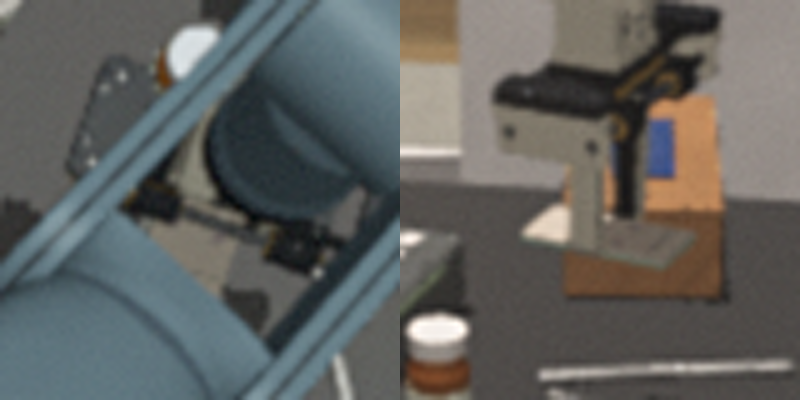

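The plate is held level and centred between the fingers: the right half shows it from (522,238) to (690,235), with the finger at the middle of its edge. Now carry it to above the jack.

Emit:
apply_moves:
  targets:
    - [[0,0,0,-3.4],[0,0,0,-6],[0,0,0,-6],[0,0,0,-6],[0,0,0,-6],[0,0,0,-4],[0.5,-0.8,0,0],[1.0,-1.6,0,0],[1.5,-2.4,0,0],[1.65,-2.7,0,0],[1.65,-2.7,0,0],[1.65,-2.7,0,0]]

```text
time: 5.75
tcp_pos: [0.5605, -0.1628, 0.1749]
orientation: [-179.9, 0.1, 12.7]
wrist_force: [-0.3, -0.9, 0.0]
width: 0.0499
grasp_force: 18.0
```

Emit:
apply_moves:
  targets:
    - [[1.65,-2.7,0,0],[1.65,-2.7,0,0],[1.65,-2.7,0,0],[1.65,-2.7,0,0],[1.5,-2.4,0,0],[1.0,-1.6,0,0],[0.5,-0.8,0,0],[0,0,0,0],[0,0,0,0],[0,0,0,0]]

```text
time: 6.58
tcp_pos: [0.6189, 0.0077, 0.1754]
orientation: [180.0, 0.1, 12.8]
wrist_force: [0.4, -0.7, 0.1]
width: 0.0497
grasp_force: 18.0
```

Emit:
apply_moves:
  targets:
    - [[0.1,-0.05,0.3,0],[0.07,-0.05,0.8,0],[0,0,1.0,0],[0,0,1.0,0],[0,0,1.0,0],[0,0,0.8,0],[0,0,0.5,0],[0,0,0.35,0],[0,0,0.2,0],[0,0,0,0],[0,0,0,0]]

```text
time: 7.5
tcp_pos: [0.6211, 0.01, 0.1165]
orientation: [180.0, -0.0, 12.9]
wrist_force: [-1.1, 0.9, -1.1]
width: 0.0493
grasp_force: 18.0
```

```bash
python3 - <<'E'
from h import *
st=state(); print(st["width"],st["wrist_force"],st["tcp_pos"],st["orientation"])
im,_=get_image("side"); np.save("s2.npy",im); U,V=map(int,proj("side",st["tcp_pos"])); print(U,V)
cv2.imwrite("pics/g2.png",cv2.resize(im[V-35:V+40,U-50:U+50,::-1],(800,600),interpolation=cv2.INTER_CUBIC))
E
```

```text
0.04926253462312954 [-1.1375371   0.93292689 -1.13807781] [0.62106318 0.010036   0.11652541] [ 1.79989022e+02 -3.18015083e-02  1.28958400e+01]
219 181
```

View pics/g2.png

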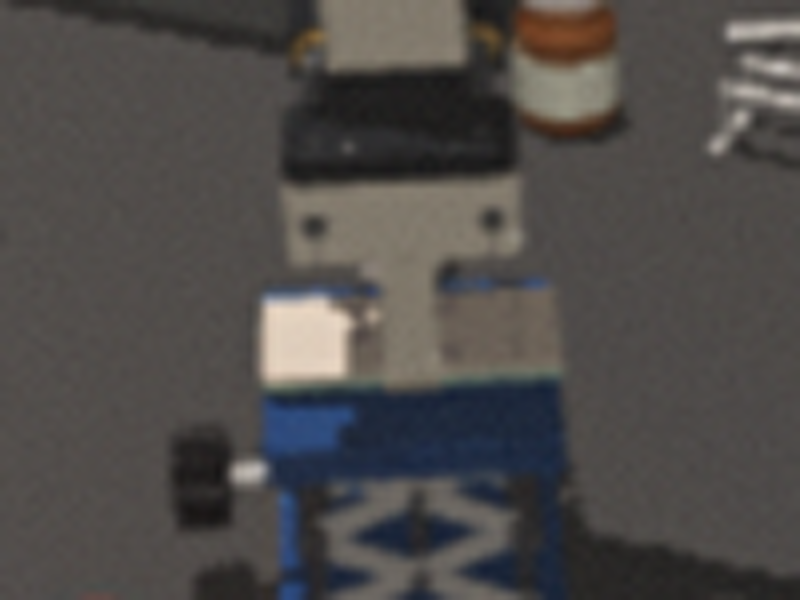

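In the side crop the plate's ends (x 262 and 563 px) line up with the platform's edges (263 and 563 px), and it is square. Now lower it slowly.

Emit:
apply_moves:
  targets:
    - [[-0.05,0.08,0.15,0],[0,0,0.15,0],[0,0,0.1,0],[0,0,0.1,0],[0,0,0.05,0],[0,0,0,0],[0,0,0,0],[0,0,0,0]]

```text
time: 8.22
tcp_pos: [0.6205, 0.0091, 0.1108]
orientation: [-180.0, -0.0, 12.9]
wrist_force: [-0.6, 0.2, 0.1]
width: 0.0494
grasp_force: 18.0
```

Emit:
apply_moves:
  targets:
    - [[0,0,0.05,0],[0,0,0.03,0],[0,0,0.0,0],[0,0,0,0],[0,0,0,0]]

```text
time: 8.63
tcp_pos: [0.6205, 0.0091, 0.11]
orientation: [-180.0, 0.0, 12.9]
wrist_force: [-0.4, -0.4, -0.3]
width: 0.0498
grasp_force: 18.0
```

Emit:
apply_moves:
  targets:
    - [[0,0,0.03,0],[0,0,0.02,0],[0,0,0.0,0],[0,0,0,0]]

```text
time: 8.97
tcp_pos: [0.6205, 0.0091, 0.1098]
orientation: [180.0, -0.0, 12.9]
wrist_force: [-0.8, -0.5, 2.7]
width: 0.0494
grasp_force: 18.0
```

Contact at 2.7 N. Release slightly and raise.

Emit:
apply_moves:
  targets:
    - [[0,0,0,0],[0,0,0,0],[0,0,0,0],[0,0,0,0],[0,0,-0.2,0],[0,0,-0.8,0],[0,0,-1.5,0],[0,0,-2.0,0],[0,0,-2.0,0],[0,0,-2.0,0],[0,0,-2.0,0],[0,0,-1.5,0]]
  gripper: -0.6

```text
time: 9.97
tcp_pos: [0.621, 0.0091, 0.2322]
orientation: [179.9, -0.1, 12.9]
wrist_force: [0.4, 0.5, -0.4]
width: 0.0743
grasp_force: 0.0
```

Emit:
apply_moves:
  targets:
    - [[0,0,-0.5,6.5],[0,0,0,6.4],[-0.7,-1.1,0,0],[-1.4,-2.2,0,0],[-1.8,-2.8,0,0],[-1.8,-2.8,0,0],[-1.8,-2.8,0,0],[-1.8,-2.8,0,0],[-1.8,-2.8,0,0],[-1.6,-2.6,0,0],[-1.1,-1.8,0,0],[-0.55,-0.9,0,0]]
  gripper: 0.0

```text
time: 10.97
tcp_pos: [0.4743, 0.2378, 0.2347]
orientation: [-180.0, 0.1, 0.3]
wrist_force: [0.1, 0.4, -0.8]
width: 0.0468
grasp_force: 0.0
```

```bash
python3 - <<'E'
from h import *
st=state(); print(st["width"],st["tcp_pos"],st["orientation"],st["joint_positions"])
im,d=get_image("top"); np.savez("top2.npz",im=im,d=d); im2,_=get_image("side"); np.save("s3.npy",im2)
I=im.astype(int);u,v=map(int,proj("top",(.62,.009,.09))); k=np.zeros((384,512),np.uint8); 
k[v-40:v+40,u-40:u+40]=(I.min(2)[v-40:v+40,u-40:u+40]>120)
c=max(cv2.findContours(k,cv2.RETR_EXTERNAL,cv2.CHAIN_APPROX_NONE)[0],key=cv2.contourArea)[:,0]
W=np.array([ray("top",a,b,.095)[:2] for a,b in c]);print(cv2.minAreaRect((W*1000).astype(np.float32)))
cr=lambda I,u,v:cv2.resize(I[v-40:v+40,u-40:u+40,::-1],(400,400),interpolation=cv2.INTER_CUBIC)
U,V=map(int,proj("side",(.478,.235,.16)))
cv2.imwrite("pics/p3.png",np.hstack([cr(im,u,v),cr(im2,U,V)]))
E
```

```text
0.046803632314577404 [0.47430784 0.23777444 0.23467628] [-1.79951544e+02  5.36942470e-02  3.37302595e-01] [1.45307511e+01 1.29500342e+01 9.08386740e+01 6.19168876e-02
 7.62514733e+01 1.04178735e+02]
((620.702392578125, 7.193202972412109), (104.89762878417969, 54.368072509765625), 13.045855522155762)
```

View pics/p3.png

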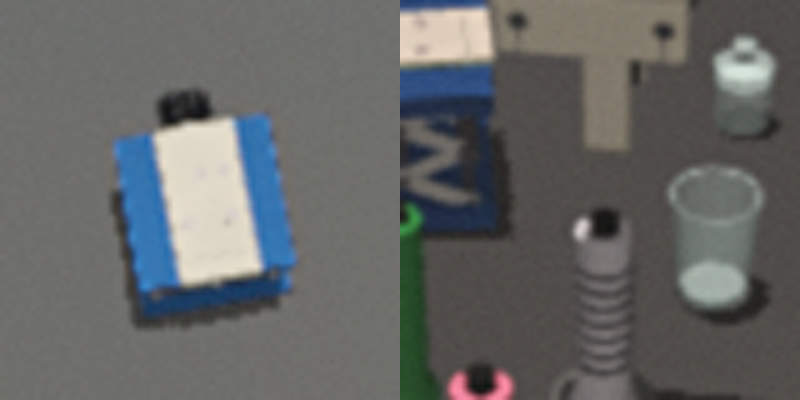

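The plate sits square, centred (blue margins of 38 and 35 px) and flush at both ends. The gripper is above the torch (finger at x≈607, torch at x≈604 in the crop). Now descend onto the barrel.

Emit:
apply_moves:
  targets:
    - [[0.15,0.15,0.4,0.3],[0.1,0.13,1.0,0],[0,0,1.3,0],[0,0,1.4,0],[0,0,1.4,0],[0,0,1.4,0],[0,0,1.4,0],[0,0,1.4,0],[0,0,1.1,0],[0,0,0.7,0],[0,0,0.3,0],[0,0,0,0]]

```text
time: 12.07
tcp_pos: [0.4795, 0.2314, 0.1153]
orientation: [180.0, 0.1, -0.4]
wrist_force: [-0.6, 0.3, -0.5]
width: 0.0467
grasp_force: 0.0
```

Emit:
apply_moves:
  targets:
    - [[0,0,0,0],[0,0,0,0]]

```text
time: 12.23
tcp_pos: [0.4802, 0.2322, 0.117]
orientation: [-180.0, -0.1, -0.3]
wrist_force: [-0.2, 0.2, 0.0]
width: 0.0464
grasp_force: 0.0
```

Emit:
apply_moves:
  targets:
    - [[-0.15,-0.15,0.1,0],[-0.15,-0.13,0.1,0],[0,0,0,0],[0,0,0,0]]

```text
time: 12.57
tcp_pos: [0.4764, 0.2354, 0.1146]
orientation: [-180.0, -0.0, -0.3]
wrist_force: [-0.7, 0.1, -0.3]
width: 0.0466
grasp_force: 0.0
```

Emit:
apply_moves:
  targets:
    - [[0,0,0,0],[0,0,0,0],[0,0,0,0],[0,0,0,0],[0,0,0,0],[0,0,0,0]]
  gripper: 0.7
  squeeze: 15

```text
time: 13.07
tcp_pos: [0.4765, 0.2351, 0.1144]
orientation: [180.0, 0.0, -0.3]
wrist_force: [0.5, 0.7, 0.4]
width: 0.0247
grasp_force: 15.0
```

Gripped at 24.7 mm width. Raise it 30 mm so the head is still 15 mm inside the socket, then arc back to tip it against the rim.

Emit:
apply_moves:
  targets:
    - [[0,0,-0.4,0],[0,0,-0.9,0],[0,0,-0.9,0],[0,0,-0.6,0],[0,0,-0.2,0],[0,0,0,0],[0,0,0,0]]

```text
time: 13.65
tcp_pos: [0.4766, 0.2352, 0.1447]
orientation: [-180.0, -0.0, -0.3]
wrist_force: [0.0, 0.0, -2.1]
width: 0.0248
grasp_force: 15.0
```

Emit:
apply_moves:
  targets:
    - [[-0.3,0,0,0],[-0.5,0,-0.05,0],[-0.6,0,-0.05,0],[-0.6,0,-0.05,0],[-0.6,0,0,0],[-0.5,0,0.05,0],[-0.3,0,0.05,0],[0,0,0,0]]

```text
time: 14.32
tcp_pos: [0.4414, 0.2354, 0.1451]
orientation: [180.0, 0.0, -0.3]
wrist_force: [0.9, 0.7, 0.6]
width: 0.0246
grasp_force: 15.0
```

```bash
python3 - <<'E'
from h import *
im,_=get_image("side"); t=state()["tcp_pos"]; u,v=map(int,proj("side",t))
cv2.imwrite("pics/t1.png",cv2.resize(im[v-40:v+60,u-60:u+60,::-1],(720,600),interpolation=cv2.INTER_CUBIC))
E
```

```text
(no output)
```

View pics/t1.png

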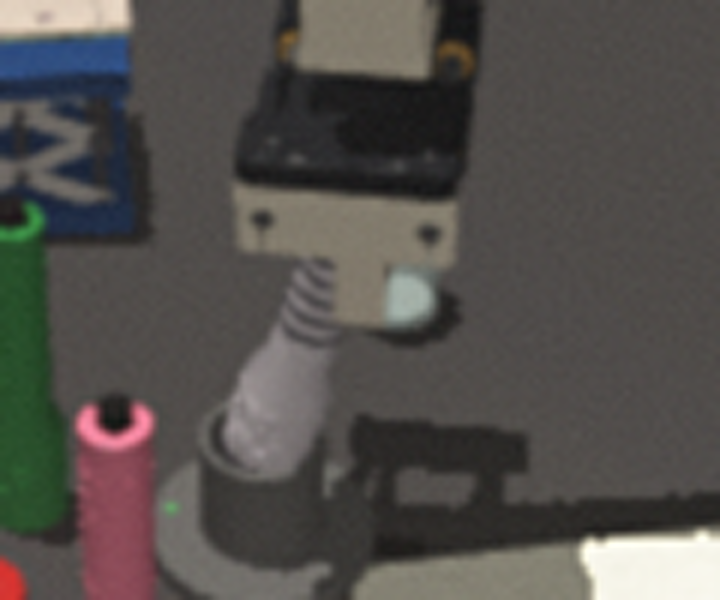

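The torch is tipping over the socket rim: head at (275,430), barrel at (310,300), finger at (360,300). I'll work out tilt and offset by casting the edge pixels onto the vertical plane of the torch.

```bash
cat >> h.py <<'E'
def rayy(n,u,v,y):
    f,cx,cy,T=cal(n); r=T[:3,:3]@np.array([(u-cx)/f,(v-cy)/f,1]); return T[:3,3]+r*(y-T[1,3])/r[1]
E
python3 - <<'E'
from h import *
st=state(); t=st["tcp_pos"]; u,v=map(int,proj("side",t)); print(t)
for nm,a,b in(("barrelL",283,330),("barrelL2",300,264),("headL",226,425),("headL2",240,380),("headR",322,430),("headR2",328,380),("fingL",335,325),("fingR",388,325)):
    print(nm,rayy("side",u-60+a/6,v-40+b/6,.235).round(4))
im,d=get_image("top"); np.savez("t2.npz",im=im,d=d); P=pts("top",d); I=im.astype(int)
m=(abs(P[...,1]-.235)<.035)&(P[...,0]>.40)&(P[...,0]<.52)&(P[...,2]>.06)&(P[...,2]<.13); q=P[m]; print(m.sum())
for z in np.arange(.06,.13,.01):
    k=q[(q[:,2]>=z)&(q[:,2]<z+.01)]
    if len(k): print(z.round(3),len(k),k.min(0).round(3),k.max(0).round(3),k.mean(0).round(3))
E
```

```text
[0.44181597 0.23533683 0.14503805]
barrelL [0.4698 0.235  0.1014]
barrelL2 [0.4638 0.235  0.1335]
headL [0.4914 0.235  0.0514]
headL2 [0.486  0.235  0.0748]
headR [0.4542 0.235  0.0534]
headR2 [0.4524 0.235  0.0789]
fingL [0.4503 0.235  0.106 ]
fingR [0.4305 0.235  0.1083]
1
0.06 1 [0.477 0.216 0.061] [0.477 0.216 0.061] [0.477 0.216 0.061]
```

The tilt is about 12° and the torch is pivoting near the upper end of the pads rather than at the TCP. I'll carry on along a longer arc and check.

Emit:
apply_moves:
  targets:
    - [[-0.3,0,0.0,0],[-0.5,0,0.08,0],[-0.5,0,0.08,0],[-0.5,0,0.1,0],[-0.5,0,0.14,0],[-0.5,0,0.16,0],[-0.4,0,0.14,0],[-0.3,0,0.1,0],[0,0,0,0],[0,0,0,0]]

```text
time: 15.25
tcp_pos: [0.4073, 0.2355, 0.137]
orientation: [180.0, 0.0, -0.3]
wrist_force: [0.4, -0.6, 0.5]
width: 0.0247
grasp_force: 15.0
```

```bash
python3 - <<'E'
from h import *
st=state(); t=st["tcp_pos"]; u,v=map(int,proj("side",t)); print(t,u,v)
im,_=get_image("side")
cv2.imwrite("pics/t2.png",cv2.resize(im[v-40:v+60,u-60:u+60,::-1],(720,600),interpolation=cv2.INTER_CUBIC))
E
```

```text
[0.40727897 0.23552902 0.13698281] 293 234
```

View pics/t2.png

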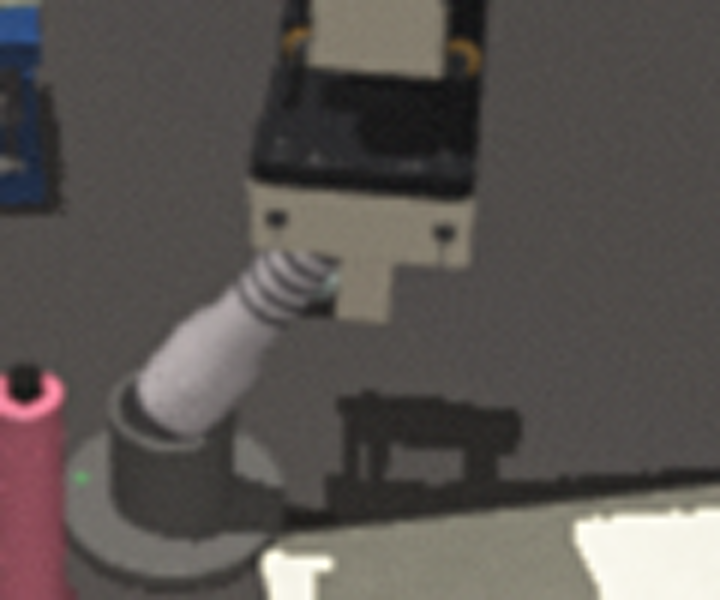

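Now about 35°, held some 20 mm above the TCP, high on the pads. One more push to reach about 45°, then a firmer grip and lift clear.

Emit:
apply_moves:
  targets:
    - [[-0.3,0,0.13,0],[-0.4,0,0.22,0],[-0.4,0,0.24,0],[-0.4,0,0.26,0],[-0.3,0,0.2,0],[-0.1,0,0.07,0],[0,0,0,0],[0,0,0,0]]

```text
time: 15.97
tcp_pos: [0.3885, 0.2356, 0.1257]
orientation: [180.0, 0.0, -0.3]
wrist_force: [1.2, 0.0, -0.5]
width: 0.0243
grasp_force: 15.0
```

Emit:
apply_moves:
  targets:
    - [[0,0,0,0],[0,0,0,0],[0,0,0,0],[0,0,-0.3,0],[-0.2,0,-0.8,0],[-0.3,0,-1.3,0],[0,0,-1.5,0],[0,0,-1.5,0],[0,0,-1.5,0],[0,0,-1.3,0],[0,0,-0.8,0],[0,0,-0.3,0]]
  squeeze: 40

```text
time: 16.97
tcp_pos: [0.3839, 0.2359, 0.2203]
orientation: [-180.0, -0.1, -0.3]
wrist_force: [0.9, 1.0, -1.2]
width: 0.0238
grasp_force: 40.0
```

```bash
cat > m.py <<'E'
from h import *
st=state(); t=st["tcp_pos"]; print(t,st["orientation"],st["width"],st["wrist_force"])
im,d=get_image("side"); np.savez("t3.npz",im=im,d=d); u,v=map(int,proj("side",t)); print(u,v)
P=pts("side",d); I=im.astype(int)
# torch: points near the tool's plane, ahead of fingers (+x), above bench
m=(P[...,0]>t[0]+.018)&(P[...,0]<t[0]+.15)&(abs(P[...,1]-t[1])<.03)&(P[...,2]>t[2]-.14)&(P[...,2]<t[2]+.03)
n,l,s,c=cv2.connectedComponentsWithStats(m.astype(np.uint8)); i=1+np.argmax(s[1:,4]); m=l==i; print(s[i])
v_,u_=np.nonzero(m); W=np.array([rayy("side",a,b,t[1])[[0,2]] for a,b in zip(u_,v_)])
r=cv2.minAreaRect((W*1000).astype(np.float32)); print("rect",r)
# slices along the guessed axis: silhouette centre line
th=np.radians(45); a=np.array([np.sin(th),-np.cos(th)]); b=np.array([np.cos(th),np.sin(th)])
S=(W-t[[0,2]])@a*1000; B=(W-t[[0,2]])@b*1000; C=[]
for k in np.arange(10,160,8):
    q=B[(S>=k)&(S<k+8)]
    if len(q)>10: C.append((k+4,(q.min()+q.max())/2,q.max()-q.min()))
C=np.array(C); print(C.round(1))
g=C[1:-2]; p=np.polyfit(g[:,0],g[:,1],1); tilt=45+np.degrees(np.arctan(p[0])); print("tilt",tilt,"offset at tcp (mm, along b)",p[1], "lens at S",S.max())
cv2.imwrite("pics/t3.png",cv2.resize(im[v-50:v+60,u-90:u+45,::-1],(736,600),interpolation=cv2.INTER_CUBIC))
E
python3 m.py
```

```text
[0.3838678  0.23585779 0.2203425 ] [-1.79957839e+02 -1.13392403e-01 -3.06181934e-01] 0.0238096450908443 [ 0.91961943  0.970902   -1.15790353]
306 203
[258 201  40  36 609]
rect ((443.10546875, 179.2771759033203), (37.05735397338867, 116.90005493164062), 40.12984085083008)
[[ 22.   16.4  27. ]
 [ 30.   16.3  26.3]
 [ 38.   15.2  26.4]
 [ 46.   15.4  26.5]
 [ 54.   14.3  26.6]
 [ 62.   13.6  26.5]
 [ 70.   13.5  31. ]
 [ 78.   12.6  35.5]
 [ 86.   11.2  35.2]
 [ 94.   11.1  37.2]
 [102.    9.9  36.2]
 [110.    9.6  36.5]
 [118.    8.7  37.2]
 [126.    6.2  30.5]]
tilt 40.170890475801095 offset at tcp (mm, along b) 18.892424975570297 lens at S 128.24623521467595
```

Tilt is 40° with the torch held near its tail. I'll grip harder and check whether it creeps.

Emit:
apply_moves:
  targets:
    - [[0,0,0,0],[0,0,0,0],[0,0,0,0],[0,0,0,0],[0,0,0,0],[0,0,0,0],[0,0,0,0],[0,0,0,0],[0,0,0,0],[0,0,0,0],[0,0,0,0],[0,0,0,0]]
  squeeze: 55

```text
time: 18.02
tcp_pos: [0.3836, 0.2357, 0.2188]
orientation: [-180.0, -0.0, -0.3]
wrist_force: [0.6, -0.2, -1.0]
width: 0.0236
grasp_force: 55.0
```

```bash
python3 m.py | tail -4
```

```text
[110.    9.4  36.5]
 [118.    9.2  35.8]
 [126.    6.7  31.9]]
tilt 40.27853745920896 offset at tcp (mm, along b) 18.621677231492708 lens at S 129.2391572564886
```

View pics/t3.png

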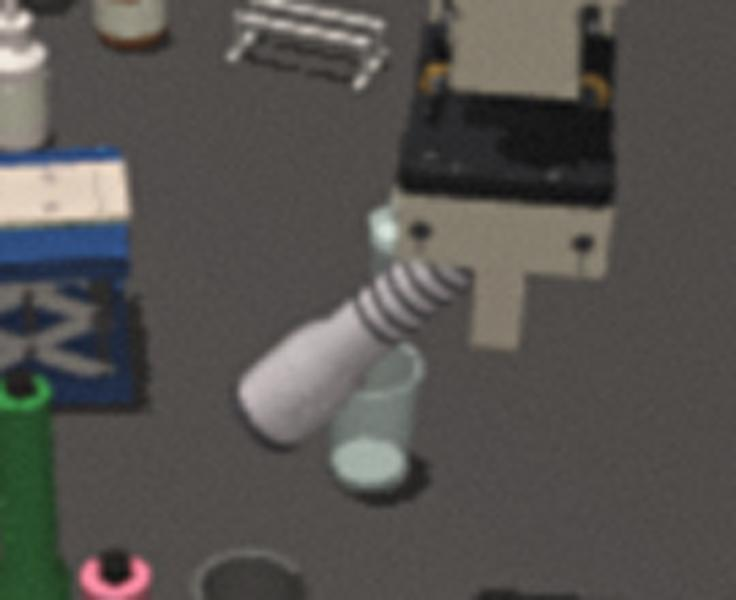

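The picture shows the torch clear of the stand at a steady slant (lens at (270,410), finger at (497,300)) with no creep. Allowing for perspective, the lens is about 93 mm ahead of and 75 mm below the TCP. For the beam to hit the plate's middle, the TCP should go to about (0.4625, 0.009, 0.2455).

Emit:
apply_moves:
  targets:
    - [[0,0,-0.4,0],[0,0.3,-0.8,0],[0.2,0.7,-0.8,0],[0.4,1.2,-0.5,0],[0.5,1.5,-0.2,0],[0.6,1.7,0,0],[0.6,1.7,0,0],[0.6,1.7,0,0],[0.6,1.7,0,0],[0.6,1.7,0,0],[0.6,1.7,0,0],[0.6,1.7,0,0]]

```text
time: 19.07
tcp_pos: [0.4362, 0.0779, 0.2469]
orientation: [180.0, -0.1, -0.3]
wrist_force: [0.7, -0.1, -1.3]
width: 0.0235
grasp_force: 55.0
```

Emit:
apply_moves:
  targets:
    - [[0.6,1.7,0,0],[0.6,1.7,0,0],[0.6,1.5,0,0],[0.5,1.1,0,0],[0.5,0.7,0,0],[0.3,0.3,0,0],[0.1,0.1,0,0],[0,0,0,0],[0,0,0,0],[0,0,0,0],[0,0,0,0]]

```text
time: 19.98
tcp_pos: [0.4671, 0.0088, 0.2458]
orientation: [-180.0, 0.0, -0.3]
wrist_force: [0.3, 0.5, -1.1]
width: 0.0241
grasp_force: 55.0
```

```bash
python3 m.py; python3 - <<'E'
from h import *
im,d=get_image("top"); np.savez("top3.npz",im=im,d=d); P=pts("top",d); t=state()["tcp_pos"]
m=(P[...,2]>.11)&(P[...,2]<.24)&(abs(P[...,1]-t[1])<.03)&(P[...,0]>t[0]+.02)&(P[...,0]<t[0]+.16)
q=P[m]; print(m.sum(),q[:,0].max(),t)
for k in np.arange(.02,.12,.01):
    w=q[(q[:,0]>=t[0]+k)&(q[:,0]<t[0]+k+.01)]
    if len(w): print((k+.005).round(3),len(w),"ztop",(np.percentile(w[:,2],95)-t[2]).round(4),"ymid",((w[:,1].min()+w[:,1].max())/2).round(4),(np.ptp(w[:,1])).round(3))
E
```

```text
[0.46705717 0.00879391 0.24576627] [-1.79992047e+02  6.91907449e-03 -2.57648749e-01] 0.024149774606830918 [ 0.26521028  0.49633002 -1.09129546]
277 141
[238 134  33  37 462]
rect ((522.4255981445312, 211.01602172851562), (33.92686080932617, 127.63740539550781), 39.65447998046875)
[[ 14.   21.4  16.5]
 [ 22.   16.9  24.3]
 [ 30.   16.2  24.4]
 [ 38.   15.6  24.5]
 [ 46.   14.9  24.5]
 [ 54.   14.2  24.6]
 [ 62.   13.5  24.7]
 [ 70.   11.8  30.3]
 [ 78.   12.1  32.4]
 [ 86.   12.2  34.3]
 [ 94.   11.5  34.4]
 [102.   11.   34.1]
 [110.    9.4  32.5]
 [118.    8.7  32.7]
 [126.    8.2  24.7]]
tilt 40.5339146120724 offset at tcp (mm, along b) 18.438885375281533 lens at S 126.75403068209701Traceback (most recent call last):
  File "<stdin>", line 4, in <module>
    return umr_maximum(a, axis, None, out, keepdims, initial, where)
ValueError: zero-size array to reduction operation maximum which has no identity
```

```bash
python3 - <<'E'
from h import *
A=np.load("s3.npy").astype(int); B=np.load("t3.npz")["im"].astype(int)
# sample the plate's upper face on a grid in plate axes, before/after
a=np.radians(12.9); X=np.array([np.cos(a),np.sin(a)]);Y=np.array([-X[1],X[0]])
dlt=np.array([-.001,.009])  # side-view bias seen on jack
for j in(18,9,0,-9,-18):
    r=[]
    for i in(-45,-30,-15,0,15,30,45):
        p=np.array([.6205,.0085])+dlt+X*i/1000+Y*j/1000; u,v=map(round,proj("side",(*p,.095)))
        r.append("%s"%((B[v-1:v+2,u-1:u+2]-A[v-1:v+2,u-1:u+2]).mean((0,1)).round().astype(int).tolist()))
    print(j,*r)
E
```

```text
18 [-1, -2, -1] [-1, -1, -1] [-1, -2, -1] [-1, -2, -2] [-1, -1, -1] [-2, -2, -2] [-2, -2, -2]
9 [-1, -1, -1] [-2, -1, -1] [-2, -1, -1] [-2, -2, -2] [-1, -2, -1] [-1, -1, -1] [-2, -1, -1]
0 [-1, -1, -1] [-1, -1, 0] [-1, -1, -1] [-1, -1, -1] [-2, -2, -2] [-2, -2, -2] [-1, -1, -1]
-9 [-1, -1, -1] [-2, -2, -1] [-2, -2, -2] [-1, -1, -1] [-2, -2, -2] [-2, -2, -2] [-2, -1, -1]
-18 [-1, -1, -1] [-2, -2, -2] [-2, -2, -2] [-1, -1, -2] [-1, -1, -2] [-2, -2, -2] [-2, -2, -2]
```

Emit:
apply_moves:
  targets:
    - [[-0.1,0,0,0],[-0.15,0,0,0],[-0.1,0,0,0],[0,0,0,0],[0,0,0,0],[0,0,0,0]]

```text
time: 20.58
tcp_pos: [0.4638, 0.0082, 0.2458]
orientation: [180.0, -0.0, -0.3]
wrist_force: [-0.2, 0.2, -1.9]
width: 0.0238
grasp_force: 55.0
```

The torch is steady, the plate is undisturbed, and the computed beam meets the plate's middle at about 10 cm. Handing in.

```bash
python3 -c "
from workcell import *
print(job_done())"
```

```text
the job is handed in; nothing more can be done
None
```

Handed in at about 21 s: the plate is centred, square and end-flush on the jack platform, coated side up. The torch is held still at about 40° from upright, gripped near its tail, with its lens about 10 cm from the plate. Its aim at the plate's middle is computed, because the pictures show no light spot.

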